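Tip the pralines off the sorting board, then bin the chocolate bar

ROBOT

A 6-joint arm with a two-finger parallel gripper is mounted at the origin on the work surface. World frame = base frame: x ahead of the robot, y to its left, z up, the work surface at z = 0. Lengths are in mm, angles in rad, forces in N, time in s.
With the tool pointing down it reaches from about 275 to 1000 mm from the base axis. Payload 8.4 kg.
Tool frame: the origin (TCP) lies midway between the tips of the shut fingers; the grasp point (between the pads) lies 19 mm behind it; z points along the fingers, y is the line along which they close (so a half turn about z gives the same grasp; the last joint's range is limited). The gripper opens to 85 mm and grips with 20 to 120 N. Pads are 22 mm wide; open, the fingers measure 114 mm over their backs; the gripper's body (76 mm by 85 mm) begins 54 mm behind the grasp point. The pads swing forward as they close: fully open they stand 13 mm farther back than shut.
Start: joints at [1.156, 0.353, 1.633, -0, 1.155, -0.002], TCP at [250.734, 572.504, 231.281] pointing down, gripper open.
Joint ranges: [-2.63, 2.63], [-0.92, 2.1], [0.06, 2.66], [-1.3, 4.44], [0, 2.69], [-3.02, 3.02]. Speed limits (rad/s): [2.22, 2.22, 2.79, 3.14, 3.14, 3.14].

INTERFACE

Orientations are given as [roll, pitch, yaw] about the fixed x, y, z axes, in that order (R = Rz(yaw) Ry(pitch) Rx(roll)).
In Python, from rig import * gives the robot as it stands.
- The arm moves only by the shell command python3 -m jog 'ROWS' [FORCE]. ROWS is JSON, a list of rows, each an object of numbers: "x", "y", "z": the shift along the tool's x, y, z in cm; "spin": the turn about the tool's z in rad; "grip": the closure, from 0 (fully open) to 1 (shut). In form: [{"x": .., "y": .., "z": .., "spin": .., "grip": ..}, ...]. A call has 1 to 20 rows; each row shifts and turns the commanded pose from where the row before left it, along the tool's axes as they then stand; what a row does not reach is not made up. A row lasts 1/12 s, in which the tool goes at most 41.7 mm and 7.16 degrees, less where a joint would pass 70% of its speed; a pose out of reach is approached as far as the arm can. A call with a gripper value outside its range is refused whole. The fingers move at their own pace and stop on an object; FORCE is the grip in N (left out, the last holds). Time passes only in rows, so rows that do not move let the fingers close. It gives the time, the measured TCP pose, the force, the opening and the grip force at its end, in the units of the state.
- sense(): the state, without advancing time (a new reading comes with each control period).
- grab_frame(name): name is "side" or "top" or "wrist"; returns a dict with "pixels" (400x640x3 uint8, blue, green, red), "camera_matrix" (3x3 intrinsics, pixels), "rvec" (rotation vector, rad) and "tvec" (3), from world to camera coordinates, as OpenCV has them; the wrist camera has in their place "T_tool_cam" (4x4, takes a point from camera to tool coordinates, whose origin is the TCP and whose axes are the flange's). Camera axes: x right, y down, z forward; pixel columns grow to the right and rows downward; lengths in mm; the calibration is good to about 2 mm. A picture is of the moment at which its call begins: read the wrist's pose just before it. There is no depth.
- sign_off(): hands the job in; it is judged then, once.
The state is a dict: "clock": time; "qpos": joint angles; "qvel": joint speeds; "joint_efforts": joint torques, N m; "eef_pos": TCP position; "tcp_rot": TCP orientation; "contact_force": force on the tool from outside, world axes, zero at the start; "wrist_torque": the same for the moment, N m; "opening": opening from 0.0 (shut) to 1.0 (fully open); "grasp_force": force on a finger pad.
Only numpy, scipy, OpenCV 4.12 (cv2) and the standard library are available. Lean on these libraries where they do the work, as an engineer would, in place of code of your own. Each camera call takes 0.05 s, during which the arm holds its last target. There are 200 camera calls.

TASK

Raise the white sorting board by its red handle so that both gold pralines roll off into the grey catch tray while the flat chocolate bar stays on the board. Then let the board back down level, and put the bar lying flat in the blue bin (not the white one). Do not touch the pralines with the gripper.

Things in the scene. Friction and masses are not known exactly. Their poses are not given: they have to be found in the camera images.
- board (a joint): Tilt of the white sorting board in rad: 0 level (at the start), 0.35 upper stop. Hinged along its open exit edge beside the catch tray; the handle edge rises. 0.5 kg, about 3 N lifts it at the handle; let go, it sinks back level on a damped hinge. The bar does not slide even at the stop; the pralines roll off from about 0.1 rad.
- board_grip (a point): Centre of the red handle, an upright fin at the board's near edge, 52 mm long (x), 18 mm thick (y; pinch across this), 30 mm tall, 87 mm above the table and free beneath. Moves with the board; x points to the exit edge and tray, y along the hinge. The hinge line lies 230 mm along +x and 11 mm below: the handle rises on that arc (up 75 mm, 17 mm towards the tray at the stop).
- board_mid (a point): Centre of the board's top face, 80 mm above the table when level; plate 200 mm (x, to the exit edge) by 196 mm (y), z normal to it. Rails 18 mm high and 6 mm thick along both sides and the handle edge; exit edge open.
- praline_1: Gold ball of 28 mm diameter, 20 g, on the exit half of the board; origin at its centre.
- praline_2: A second such gold ball; origin at its centre.
- bar: Flat dark-brown chocolate bar with a gold band, rigid, 70 mm (x) by 40 mm (y) by 12 mm (z), 60 g, lying on the handle half of the board; origin at its centre.
- tray_floor (a point): Centre of the floor of the grey catch tray fixed beyond the board's exit edge; inside 114 mm (x) by 210 mm (y), floor 30 mm above the table, outer wall and side walls 75 mm higher than the floor. Axes as the level board.
- bin_in (a point): Centre of the inner floor of the fixed blue bin on the table: inside 142 mm by 142 mm, walls 4 mm thick, rim 45 mm above the table, floor about 4 mm above it. A white bin of the same size stands on the other side of the board.
There are look-alikes about, which are no part of the job. What is meant by the bar is not green, and is the smaller of those in its own colour.

How it is judged:
By the outcome, as a careful person would: the job done as asked, in the order asked, and still so for the second after the job is handed in, with the robot touching nothing.
It also fails if it takes over 51 s, if anything falls off the work surface, if the arm or the gripper's body presses on something with over 40 N, if the wrist force passes 120 N, or if a joint passes its speed limit or range.

## Working session

There is one attempt and no reset: what is moved stays moved. The work goes in short steps, Python scripts to look and compute and a shell command to move; the robot and the scene stay as the last step left them, time stands still between calls to the robot, and variables do not carry over. Pictures are saved under pics/ and viewed, at most 10 in all, crops included, and the job is handed in when it is done.

```bash
mkdir -p pics; ls; cat > h.py <<'E'
from rig import *
import numpy as np, cv2
def cam(n):
    f=grab_frame(n); K=np.array(f["camera_matrix"],float)
    if n!="wrist":
        R=cv2.Rodrigues(np.array(f["rvec"],float))[0]; t=np.array(f["tvec"],float).ravel()
        return f["pixels"],K,R,t
    return f["pixels"],K,np.array(f["T_tool_cam"]),None
def ray(u,v,K,R,t,z):
    d=R.T@np.linalg.inv(K)@np.array([u,v,1.]); c=-R.T@t
    return c+d*(z-c[2])/d[2]
E
python3 - <<'E'
from h import *
for n in("top","side"):
    p,K,R,t=cam(n); cv2.imwrite(f"pics/{n}0.png",p); np.savez(f"{n}0.npz",p=p,K=K,R=R,t=t); print(n,-R.T@t)
s=sense();print({k:np.round(v,3).tolist() for k,v in s.items()})
E
```

```text
pics
top [428.31910982   7.11516489 906.46590639]
side [ 330.7255339  -745.50600986  831.66543983]
{'clock': 0.1, 'qpos': [1.156, 0.354, 1.634, -0.0, 1.155, -0.002], 'qvel': [0.0, -0.001, -0.002, 0.002, 0.001, -0.0], 'joint_efforts': [0.001, -60.635, -34.282, -0.0, 0.004, 0.0], 'eef_pos': [250.577, 572.118, 230.629], 'tcp_rot': [-3.14, 0.0, 2.729], 'contact_force': [-0.385, -0.954, 0.332], 'wrist_torque': [-0.02, 0.022, 0.015], 'grasp_force': 0.0, 'opening': 1.001}
```

View pics/top0.png

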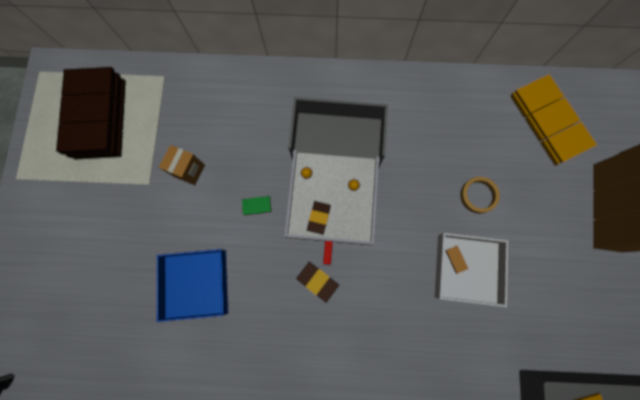

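View pics/side0.png

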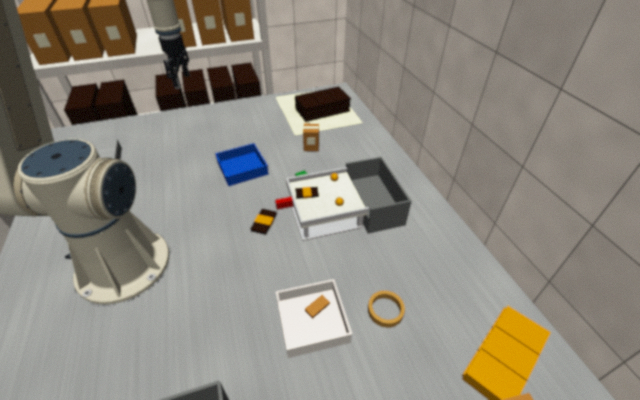

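The top view shows the board at about (332,195) with the red handle at (328,252), pralines at (306,172) and (354,185), the tray at (338,135), the blue bin at (192,285) and the white bin at (473,270). Two brown bars with a gold band could be the one meant: one on the board at (319,217) and one on the table at (318,282). The one on the board fits, because it is smaller and lies on the handle half. The green block at (257,205) is ruled out by colour.

```bash
python3 - <<'E'
from h import *
d=np.load("top0.npz"); p,K,R,t=(d[k] for k in("p","K","R","t"))
cv2.imwrite("pics/crop0.png",cv2.resize(p[140:310,240:410],None,fx=3.4,fy=3.4,interpolation=cv2.INTER_CUBIC))
hsv=cv2.cvtColor(p,cv2.COLOR_BGR2HSV); H,S,V=cv2.split(hsv)
def rep(name,m,z,box,close=0):
    mm=np.zeros_like(m); x0,y0,x1,y1=box; mm[y0:y1,x0:x1]=m[y0:y1,x0:x1]
    m=mm.astype(np.uint8)*255
    if close: m=cv2.morphologyEx(m,cv2.MORPH_CLOSE,np.ones((close,close)))
    for c in cv2.findContours(m,cv2.RETR_EXTERNAL,cv2.CHAIN_APPROX_NONE)[0]:
        if cv2.contourArea(c)<25: continue
        P=np.array([ray(u,v,K,R,t,z)[:2] for u,v in c.reshape(-1,2)],np.float32)
        r=cv2.minAreaRect(P); b=cv2.boxPoints(r)
        e=[b[1]-b[0],b[2]-b[1]]; l=max(e,key=np.linalg.norm)
        print(name,"px",c.reshape(-1,2).mean(0).round(),"c",np.round(r[0],1),"size",np.round(r[1],1),"longdir",round(float(np.arctan2(l[1],l[0])),3))
full=(0,0,640,400)
rep("red",((H<8)|(H>172))&(S>150)&(V>90),102,(300,230,350,275))
rep("bar",(S>70)&((V<90)|((H>12)&(H<32))),92,(300,198,340,236),3)
rep("bar2",(S>70),12,(285,258,350,305),3)
rep("ball",(H>10)&(H<32)&(S>130),94,(290,155,370,198))
rep("bin",(H>100)&(H<125)&(S>140),45,(130,230,250,340),5)
rep("boardwhite",(S<40)&(V>150),98,(280,145,385,250),7)
E
```

```text
red px [327. 252.] c [474.6   8.4] size [14.7 47.7] longdir -0.048
bar px [318. 218.] c [551.3  32.1] size [40.7 63.3] longdir -0.203
bar2 px [317. 282.] c [410.  30.] size [86.  55.2] longdir 0.969
bar2 px [327. 261.] c [458.6   8.8] size [14.1 19.2] longdir -1.529
ball px [353. 184.] c [629.1 -44.2] size [21.  20.4] longdir 0.03
ball px [306. 172.] c [652.8  64.9] size [21.6 21.2] longdir 0.817
bin px [191. 285.] c [392.5 314.8] size [147.1 156.1] longdir -1.436
boardwhite px [297. 221.] c [540.7  78.6] size [22.4 25. ] longdir -0.934
boardwhite px [323. 180.] c [633.7  22. ] size [129.9 114.6] longdir 1.513
```

View pics/crop0.png

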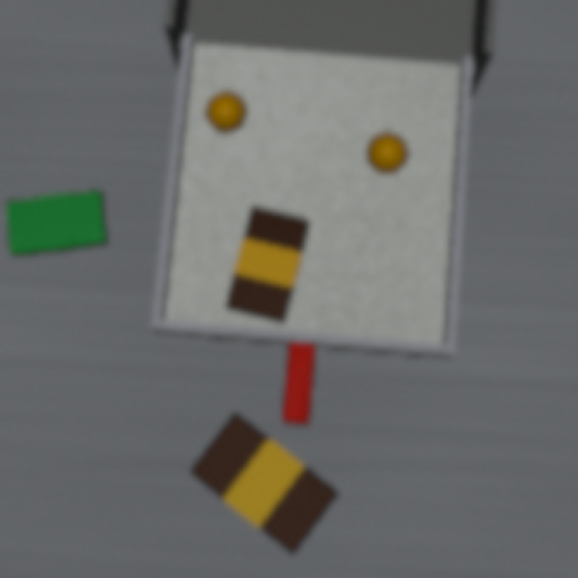

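The crop confirms it. The smaller brown, gold-banded bar, at crop (267,263), lies on the handle half of the board at about 63–70 × 40 mm. The one on the table at (265,483) measures 86 × 55 mm, so it is the decoy. Next I get the board's yaw and the moves.

```bash
cat >> h.py <<'E'
def go(x,y,z,yaw=None):
    s=sense(); r=s["tcp_rot"]; p=np.array(s["eef_pos"])
    from scipy.spatial.transform import Rotation as Ro
    R=Ro.from_euler("xyz",r).as_matrix()
    o="tool cm "+str(np.round(R.T@(np.array([x,y,z])-p)/10,2))
    if yaw is not None: o+=" spin %.3f"%(-((yaw-r[2]+np.pi)%(2*np.pi)-np.pi))
    print(o)
E
python3 - <<'E'
from h import *
d=np.load("top0.npz"); p,K,R,t=(d[k] for k in("p","K","R","t"))
for u,v in ((160,325),(452,350),(186,42),(470,65)):
    print(ray(240+u/3.4,140+v/3.4,K,R,t,98).round(1))
d=np.load("side0.npz"); p,K,R,t=(d[k] for k in("p","K","R","t"))
H,S,V=cv2.split(cv2.cvtColor(p,cv2.COLOR_BGR2HSV))
m=(((H<8)|(H>172))&(S>150)&(V>90)); m[:,:260]=0;m[:,300:]=0; m[:180]=0;m[220:]=0
v,u=np.nonzero(m); print("side red",u.mean(),v.mean(),ray(u.mean(),v.mean(),K,R,t,92).round(1))
go(474.6,8.4,180,np.pi-.07)
E
```

```text
[506.9  98.4  98. ]
[498.8 -89.8  98. ]
[698.3  93.   98. ]
[690.1 -98.7  98. ]
side red 283.85 202.25 [472.5   7.2  92. ]
tool cm [-43.13 -42.64   5.12] spin -0.343
```

```bash
python3 -m jog '[{"x":-2.7,"y":-2.67,"z":0.3},{"x":-2.7,"y":-2.67,"z":0.3},{"x":-2.7,"y":-2.67,"z":0.3},{"x":-2.7,"y":-2.67,"z":0.3},{"x":-2.7,"y":-2.67,"z":0.3},{"x":-2.7,"y":-2.67,"z":0.3},{"x":-2.7,"y":-2.67,"z":0.3},{"x":-2.7,"y":-2.67,"z":0.3},{"x":-2.7,"y":-2.67,"z":0.3},{"x":-2.7,"y":-2.67,"z":0.3},{"x":-2.7,"y":-2.67,"z":0.3},{"x":-2.7,"y":-2.67,"z":0.3},{"x":-2.7,"y":-2.67,"z":0.3},{"x":-2.7,"y":-2.67,"z":0.3},{"x":-2.7,"y":-2.67,"z":0.3},{"x":-2.7,"y":-2.67,"z":0.3},{"spin":-0.093},{"spin":-0.093},{"spin":-0.093},{"spin":-0.094}]' 30
python3 - <<'E'
from h import *
go(473,7.5,130,3.10)
p,K,T,_=cam("wrist"); cv2.imwrite("pics/w0.png",p); print(sense()["eef_pos"],sense()["tcp_rot"]); print(np.round(T,3),K)
E
```

```text
tool cm [-43.02 -42.78  10.12] spin -0.371
[250.58796712 572.19857987 230.71672604] [-3.14053700e+00 -6.77338443e-06  2.72880858e+00]
[[ 2.00000e-03 -9.55000e-01 -2.96000e-01  7.55090e+01]
 [ 1.00000e+00  2.00000e-03 -1.00000e-03  6.93000e-01]
 [ 1.00000e-03 -2.96000e-01  9.55000e-01 -1.42439e+02]
 [ 0.00000e+00  0.00000e+00  0.00000e+00  1.00000e+00]] [[315.86748089   0.         318.42577314]
 [  0.         315.86748089 200.59340387]
 [  0.           0.           1.        ]]schema error: expected keys x, y, z, spin, grip
```

View pics/w0.png

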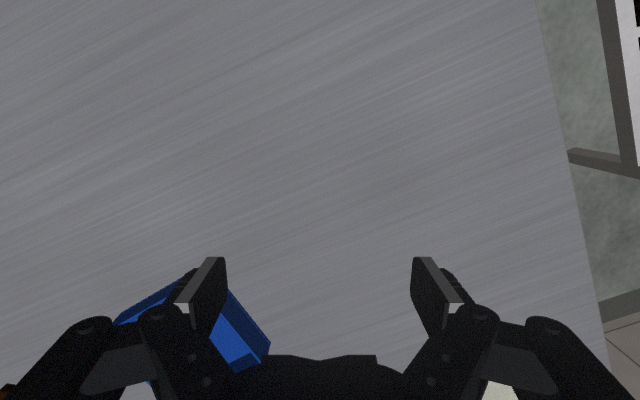

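The move was refused because every row needs all five keys. The picture still shows the start view, with the blue bin behind the fingers at (210,320).

```bash
python3 -m jog '[{"x":-2.7,"y":-2.67,"z":0.3,"spin":0,"grip":0},{"x":-2.7,"y":-2.67,"z":0.3,"spin":0,"grip":0},{"x":-2.7,"y":-2.67,"z":0.3,"spin":0,"grip":0},{"x":-2.7,"y":-2.67,"z":0.3,"spin":0,"grip":0},{"x":-2.7,"y":-2.67,"z":0.3,"spin":0,"grip":0},{"x":-2.7,"y":-2.67,"z":0.3,"spin":0,"grip":0},{"x":-2.7,"y":-2.67,"z":0.3,"spin":0,"grip":0},{"x":-2.7,"y":-2.67,"z":0.3,"spin":0,"grip":0},{"x":-2.7,"y":-2.67,"z":0.3,"spin":0,"grip":0},{"x":-2.7,"y":-2.67,"z":0.3,"spin":0,"grip":0},{"x":-2.7,"y":-2.67,"z":0.3,"spin":0,"grip":0},{"x":-2.7,"y":-2.67,"z":0.3,"spin":0,"grip":0},{"x":-2.7,"y":-2.67,"z":0.3,"spin":0,"grip":0},{"x":-2.7,"y":-2.67,"z":0.3,"spin":0,"grip":0},{"x":-2.7,"y":-2.67,"z":0.3,"spin":0,"grip":0},{"x":-2.7,"y":-2.67,"z":0.3,"spin":0,"grip":0},{"x":0,"y":0,"z":0,"spin":-0.093,"grip":0},{"x":0,"y":0,"z":0,"spin":-0.093,"grip":0},{"x":0,"y":0,"z":0,"spin":-0.093,"grip":0},{"x":0,"y":0,"z":0,"spin":-0.094,"grip":0}]' 30
python3 - <<'E'
from h import *
go(473,7.5,130,3.10)
p,K,T,_=cam("wrist"); cv2.imwrite("pics/w1.png",p); s=sense(); print(s["eef_pos"],s["tcp_rot"])
E
```

```text
clock: 1.82
eef_pos: [474.9, 7.4, 183.0]
tcp_rot: [-3.142, -0.001, 3.105]
contact_force: [0.3, 0.4, -0.2]
opening: 1.001
grasp_force: 0.0
tool cm [0.19 0.01 5.3 ] spin 0.005
[474.90245903   7.56991051 183.07916458] [ 3.14158874e+00 -4.87491572e-04  3.11230309e+00]
```

View pics/w1.png

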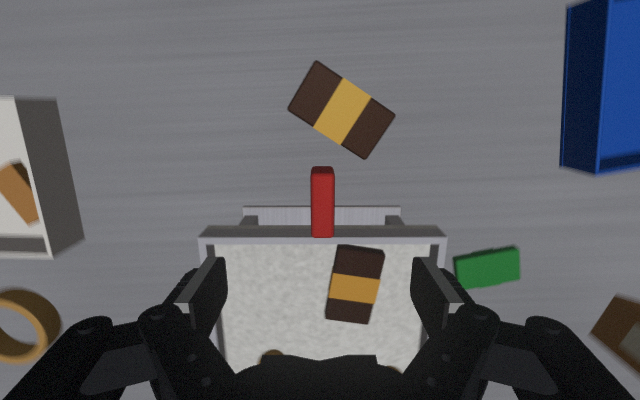

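The wrist view shows the red handle from (322,168) to (323,237), the target bar on the board at (356,285), and the larger decoy bar on the table at (342,110). The board lines up with the image axes.

```bash
cat >> h.py <<'E'
def wray(u,v,K,T,pos,rot,z):
    from scipy.spatial.transform import Rotation as Ro
    W=Ro.from_euler("xyz",rot).as_matrix()
    c=W@T[:3,3]+pos; d=W@T[:3,:3]@np.linalg.inv(K)@np.array([u,v,1.])
    return c+d*(z-c[2])/d[2]
E
python3 - <<'E'
from h import *
s=sense();pos=np.array(s["eef_pos"]);rot=s["tcp_rot"]
p,K,T,_=cam("wrist")
for n,u,v,z in(("h near",322,175,102),("h far",323,237,102),("b1",338,245,92),("b2",384,251,92),("b3",368,324,92),("b4",327,317,92),("railL",200,240,98),("railR",445,240,98)):
    print(n,wray(u,v,K,T,pos,rot,z).round(1))
E
```

```text
h near [449.5  11.3 102. ]
h far [498.1  10.9 102. ]
b1 [509.9  22.9  92. ]
b2 [516.2  60.3  92. ]
b3 [586.7  48.6  92. ]
b4 [578.4  12.6  92. ]
railL [499.8 -85.6  98. ]
railR [505.  106.5  98. ]
```

```bash
python3 -m jog '[{"x":0,"y":0.2,"z":2.3,"spin":0,"grip":0},{"x":0,"y":0,"z":2.3,"spin":0,"grip":0},{"x":0,"y":0,"z":2.4,"spin":0,"grip":0},{"x":0,"y":0,"z":2.3,"spin":0,"grip":0},{"x":0,"y":0,"z":2.3,"spin":0,"grip":0},{"x":0,"y":0,"z":0,"spin":0,"grip":0},{"x":0,"y":0,"z":0,"spin":0,"grip":0.8},{"x":0,"y":0,"z":0,"spin":0,"grip":1},{"x":0,"y":0,"z":0,"spin":0,"grip":1},{"x":0,"y":0,"z":0,"spin":0,"grip":1},{"x":0,"y":0,"z":0,"spin":0,"grip":1},{"x":0,"y":0,"z":0,"spin":0,"grip":1},{"x":0,"y":0,"z":0,"spin":0,"grip":1},{"x":0,"y":0,"z":0,"spin":0,"grip":1},{"x":0,"y":0,"z":0,"spin":0,"grip":1},{"x":0,"y":0,"z":0,"spin":0,"grip":1}]' 30
```

```text
clock: 3.25
eef_pos: [475.7, 10.1, 68.2]
tcp_rot: [3.141, 0.001, 3.101]
contact_force: [-1.6, 2.0, 7.5]
opening: 0.207
grasp_force: 32.1
```

```bash
python3 -m jog '[{"x":-0.02,"y":0,"z":-0.4,"spin":0,"grip":1},{"x":-0.03,"y":0,"z":-0.4,"spin":0,"grip":1},{"x":-0.04,"y":0,"z":-0.4,"spin":0,"grip":1},{"x":-0.04,"y":0,"z":-0.4,"spin":0,"grip":1},{"x":-0.05,"y":0,"z":-0.4,"spin":0,"grip":1},{"x":-0.06,"y":0,"z":-0.4,"spin":0,"grip":1},{"x":-0.07,"y":0,"z":-0.4,"spin":0,"grip":1},{"x":-0.08,"y":0,"z":-0.4,"spin":0,"grip":1},{"x":-0.08,"y":0,"z":-0.4,"spin":0,"grip":1},{"x":-0.1,"y":0,"z":-0.5,"spin":0,"grip":1},{"x":0,"y":0,"z":0,"spin":0,"grip":1},{"x":0,"y":0,"z":0,"spin":0,"grip":1},{"x":0,"y":0,"z":0,"spin":0,"grip":1},{"x":0,"y":0,"z":0,"spin":0,"grip":1},{"x":0,"y":0,"z":0,"spin":0,"grip":1},{"x":0,"y":0,"z":0,"spin":0,"grip":1},{"x":0,"y":0,"z":0,"spin":0,"grip":1},{"x":0,"y":0,"z":0,"spin":0,"grip":1},{"x":0,"y":0,"z":0,"spin":0,"grip":1},{"x":0,"y":0,"z":0,"spin":0,"grip":1}]' 30
python3 - <<'E'
from h import *
for n in("top","side"):
    p=cam(n)[0]; cv2.imwrite(f"pics/{n}1.png",p)
a=cv2.imread("pics/top1.png")[60:310,200:460]; b=cv2.imread("pics/side1.png")[120:270,230:430]
b=cv2.resize(b,(400,300)); a=cv2.resize(a,(390,375)); b=cv2.copyMakeBorder(b,0,75,0,0,0)
cv2.imwrite("pics/m1.png",np.hstack([a,b]))
E
```

```text
clock: 4.92
eef_pos: [481.0, 9.8, 108.2]
tcp_rot: [3.141, 0.001, 3.102]
contact_force: [2.6, 5.1, -2.9]
opening: 0.203
grasp_force: 30.5
```

View pics/m1.png

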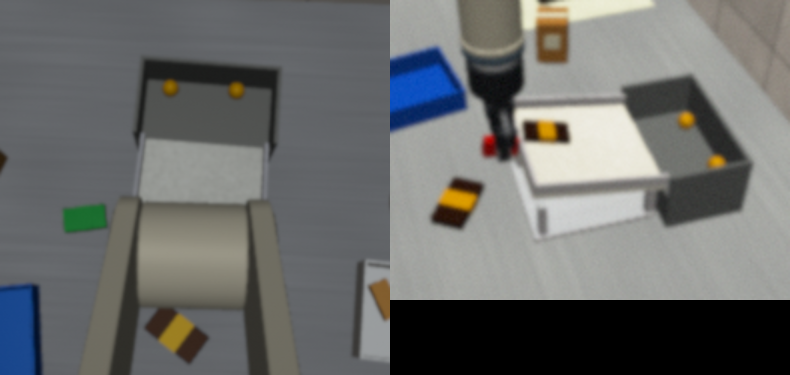

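Both pralines are in the tray, at (170,88) and (236,90) in the composite, and the bar is still on the tilted board at (546,131). Now I lower the board along the same arc, release it and rise.

```bash
python3 -m jog '[{"x":0.1,"y":0,"z":0.5,"spin":0,"grip":1},{"x":0.08,"y":0,"z":0.4,"spin":0,"grip":1},{"x":0.08,"y":0,"z":0.4,"spin":0,"grip":1},{"x":0.07,"y":0,"z":0.4,"spin":0,"grip":1},{"x":0.06,"y":0,"z":0.4,"spin":0,"grip":1},{"x":0.05,"y":0,"z":0.4,"spin":0,"grip":1},{"x":0.04,"y":0,"z":0.4,"spin":0,"grip":1},{"x":0.04,"y":0,"z":0.4,"spin":0,"grip":1},{"x":0.03,"y":0,"z":0.4,"spin":0,"grip":1},{"x":0.02,"y":0,"z":0.3,"spin":0,"grip":1},{"x":0,"y":0,"z":0,"spin":0,"grip":1},{"x":0,"y":0,"z":0,"spin":0,"grip":1},{"x":0,"y":0,"z":0,"spin":0,"grip":0.5},{"x":0,"y":0,"z":0,"spin":0,"grip":0},{"x":0,"y":0,"z":0,"spin":0,"grip":0},{"x":0,"y":0,"z":0,"spin":0,"grip":0},{"x":0,"y":0,"z":0,"spin":0,"grip":0},{"x":0,"y":0,"z":0,"spin":0,"grip":0},{"x":0,"y":0,"z":0,"spin":0,"grip":0},{"x":0,"y":0,"z":0,"spin":0,"grip":0}]' 30
python3 -m jog '[{"x":0,"y":0,"z":-2,"spin":0,"grip":0},{"x":0,"y":0,"z":-3,"spin":0,"grip":0},{"x":0,"y":0,"z":-3,"spin":0,"grip":0},{"x":0,"y":0,"z":-3.5,"spin":0,"grip":0},{"x":0,"y":0,"z":0,"spin":0,"grip":0},{"x":0,"y":0,"z":0,"spin":0,"grip":0}]'
python3 - <<'E'
from h import *
s=sense();pos=np.array(s["eef_pos"]);rot=s["tcp_rot"]
p,K,T,_=cam("wrist"); cv2.imwrite("pics/w2.png",p); print(pos,rot)
np.savez("w2.npz",p=p,K=K,T=T,pos=pos,rot=rot)
E
```

```text
clock: 6.68
eef_pos: [475.1, 9.8, 68.2]
tcp_rot: [-3.142, -0.0, 3.102]
contact_force: [-0.7, 0.1, -0.2]
opening: 0.999
grasp_force: 0.0
clock: 7.18
eef_pos: [476.5, 9.9, 185.1]
tcp_rot: [3.141, 0.004, 3.102]
contact_force: [0.4, 0.3, -0.9]
opening: 1.0
grasp_force: 0.0
[476.53957041   9.89886065 185.11593172] [3.14136011 0.00447116 3.10186305]
```

View pics/w2.png

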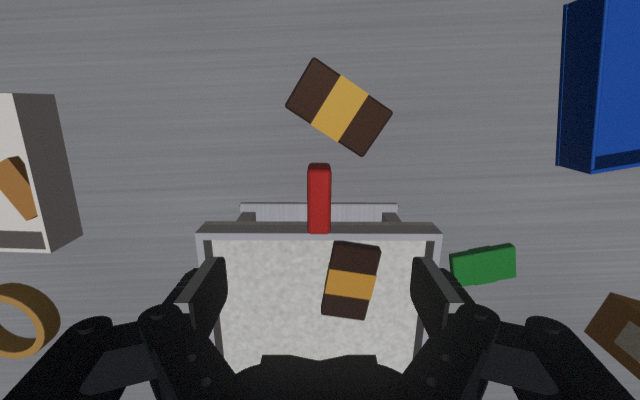

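```bash
python3 - <<'E'
from h import *
d=np.load("w2.npz"); p,K,T,pos,rot=(d[k] for k in("p","K","T","pos","rot"))
H,S,V=cv2.split(cv2.cvtColor(p,cv2.COLOR_BGR2HSV))
m=((S>70)).astype(np.uint8)*255; mm=np.zeros_like(m); mm[240:325,315:388]=m[240:325,315:388]
mm=cv2.morphologyEx(mm,cv2.MORPH_CLOSE,np.ones((3,3)))
c=max(cv2.findContours(mm,cv2.RETR_EXTERNAL,cv2.CHAIN_APPROX_NONE)[0],key=cv2.contourArea)
P=np.array([wray(u,v,K,T,pos,rot,92)[:2] for u,v in c.reshape(-1,2)],np.float32)
r=cv2.minAreaRect(P); b=cv2.boxPoints(r); l=max((b[1]-b[0],b[2]-b[1]),key=np.linalg.norm); a=float(np.arctan2(l[1],l[0]))
print(r,a,c.reshape(-1,2).min(0),c.reshape(-1,2).max(0))
yaw=a%np.pi; go(r[0][0],r[0][1],130,yaw)
E
```

```text
((547.9445190429688, 34.30263900756836), (41.805572509765625, 70.42823791503906), 78.20634460449219) -0.20583800971508026 [322 243] [379 319]
tool cm [-7.15  2.73  5.37] spin 0.166
```

```bash
python3 -m jog '[{"x":-3.5,"y":1.4,"z":0,"spin":0,"grip":0.3},{"x":-3.65,"y":1.33,"z":0,"spin":0,"grip":0.3},{"x":0,"y":0,"z":0,"spin":0.083,"grip":0.3},{"x":0,"y":0,"z":1.5,"spin":0.083,"grip":0.3},{"x":0,"y":0,"z":2,"spin":0,"grip":0.3},{"x":0,"y":0,"z":2,"spin":0,"grip":0.3},{"x":0,"y":0,"z":2,"spin":0,"grip":0.3},{"x":0,"y":0,"z":0,"spin":0,"grip":0.3},{"x":0,"y":0,"z":0,"spin":0,"grip":0.3}]' 30
python3 - <<'E'
from h import *
go(548,34.3,79,np.pi-.206)
p=cam("wrist")[0]; cv2.imwrite("pics/w3.png",p)
E
```

```text
clock: 7.98
eef_pos: [545.9, 34.2, 106.2]
tcp_rot: [-3.14, -0.005, 2.936]
contact_force: [0.5, 0.4, 0.7]
opening: 0.701
grasp_force: 0.0
tool cm [-0.22  0.06  2.72] spin 0.000
```

View pics/w3.png

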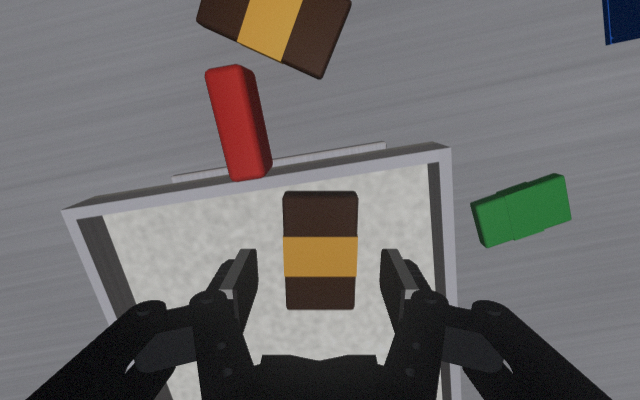

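The bar at (320,250) is square to the fingers and centred between them at (245,275) and (392,275). The right finger has clearance to the rail. Next I go down and close.

```bash
python3 -m jog '[{"x":-0.2,"y":0.05,"z":0.9,"spin":0,"grip":0.3},{"x":0,"y":0,"z":0.9,"spin":0,"grip":0.3},{"x":0,"y":0,"z":0.9,"spin":0,"grip":0.3},{"x":0,"y":0,"z":0,"spin":0,"grip":0.3},{"x":0,"y":0,"z":0,"spin":0,"grip":0.6},{"x":0,"y":0,"z":0,"spin":0,"grip":0.8},{"x":0,"y":0,"z":0,"spin":0,"grip":0.8},{"x":0,"y":0,"z":0,"spin":0,"grip":0.8},{"x":0,"y":0,"z":0,"spin":0,"grip":0.8},{"x":0,"y":0,"z":0,"spin":0,"grip":0.8},{"x":0,"y":0,"z":0,"spin":0,"grip":0.8},{"x":0,"y":0,"z":0,"spin":0,"grip":0.8}]' 30
```

```text
clock: 9.03
eef_pos: [549.8, 34.4, 81.4]
tcp_rot: [3.142, 0.0, 2.936]
contact_force: [0.2, 0.4, 0.6]
opening: 0.455
grasp_force: 30.7
```

```bash
python3 -m jog '[{"x":0,"y":0,"z":-0.5,"spin":0,"grip":0.8},{"x":0,"y":0,"z":-1,"spin":0,"grip":0.8},{"x":0,"y":0,"z":-2,"spin":0,"grip":0.8},{"x":0,"y":0,"z":-2,"spin":0,"grip":0.8},{"x":0,"y":0,"z":-2,"spin":0,"grip":0.8},{"x":0,"y":0,"z":-1,"spin":0,"grip":0.8},{"x":0,"y":0,"z":-0.5,"spin":0,"grip":0.8},{"x":0,"y":0,"z":0,"spin":0,"grip":0.8},{"x":0,"y":0,"z":0,"spin":0,"grip":0.8}]' 30
python3 - <<'E'
from h import *
d=np.load("top0.npz"); p,K,R,t=(d[k] for k in("p","K","R","t"))
H,S,V=cv2.split(cv2.cvtColor(p,cv2.COLOR_BGR2HSV))
m=((H>100)&(H<125)&(S>140)).astype(np.uint8)*255; m[:230]=0;m[340:]=0;m[:,:130]=0;m[:,250:]=0
c=max(cv2.findContours(m,cv2.RETR_EXTERNAL,cv2.CHAIN_APPROX_NONE)[0],key=cv2.contourArea).reshape(-1,2)
q=[c[np.argmax(f)] for f in(c.sum(1),-c.sum(1),c[:,0]-c[:,1],c[:,1]-c[:,0])]
for u,v in q: print((u,v),ray(u,v,K,R,t,45).round(1))
go(392,318,173)
E
```

```text
clock: 9.78
eef_pos: [549.4, 34.4, 170.9]
tcp_rot: [-3.141, -0.0, 2.936]
contact_force: [-1.0, 0.6, -0.6]
opening: 0.459
grasp_force: 30.5
(np.int32(226), np.int32(312)) [335.3 230.2  45. ]
(np.int32(158), np.int32(255)) [454.7 399.6  45. ]
(np.int32(224), np.int32(251)) [470.3 248.   45. ]
(np.int32(157), np.int32(320)) [311.7 382.6  45. ]
tool cm [21.21 24.55 -0.2 ]
```

```bash
python3 -m jog '[{"x":0.9,"y":1,"z":0,"spin":0,"grip":0.8},{"x":1.8,"y":2.1,"z":0,"spin":0,"grip":0.8},{"x":1.8,"y":2.1,"z":0,"spin":0,"grip":0.8},{"x":1.8,"y":2.1,"z":0,"spin":0,"grip":0.8},{"x":1.8,"y":2.1,"z":0,"spin":0,"grip":0.8},{"x":1.8,"y":2.1,"z":0,"spin":0,"grip":0.8},{"x":1.8,"y":2.1,"z":0,"spin":0,"grip":0.8},{"x":1.8,"y":2.1,"z":0,"spin":0,"grip":0.8},{"x":1.8,"y":2.1,"z":0,"spin":0,"grip":0.8},{"x":1.8,"y":2.1,"z":0,"spin":0,"grip":0.8},{"x":1.8,"y":2.1,"z":0,"spin":0,"grip":0.8},{"x":1.5,"y":1.8,"z":0,"spin":0,"grip":0.8},{"x":0.6,"y":0.7,"z":0,"spin":0,"grip":0.8},{"x":0,"y":0,"z":0,"spin":-0.1,"grip":0.8},{"x":0,"y":0,"z":0,"spin":-0.1,"grip":0.8},{"x":0,"y":0,"z":0,"spin":-0.1,"grip":0.8},{"x":0,"y":0,"z":2,"spin":0,"grip":0.8},{"x":0,"y":0,"z":2,"spin":0,"grip":0.8},{"x":0,"y":0,"z":2,"spin":0,"grip":0.8},{"x":0,"y":0,"z":0,"spin":0,"grip":0.8}]' 30
python3 - <<'E'
from h import *
go(392.5,317,8)
p=cam("wrist")[0]; cv2.imwrite("pics/w4.png",p)
E
```

```text
clock: 11.45
eef_pos: [391.7, 315.0, 107.5]
tcp_rot: [-3.138, -0.006, -3.047]
contact_force: [-1.3, -0.9, -0.4]
opening: 0.457
grasp_force: 30.5
tool cm [-0.15  0.23  9.95]
```

View pics/w4.png

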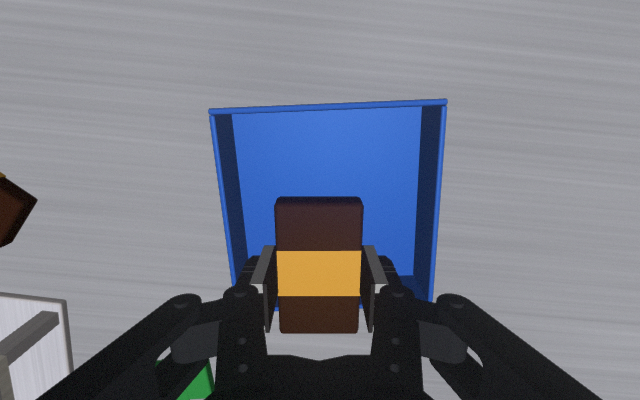

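The bar is held level at (320,265), over the blue bin whose rim spans about (210–445, 105–300), and it is centred sideways. Now I lower it, release and retreat.

```bash
python3 -m jog '[{"x":0,"y":0.2,"z":2,"spin":0,"grip":0.8},{"x":0,"y":0,"z":2,"spin":0,"grip":0.8},{"x":0,"y":0,"z":2,"spin":0,"grip":0.8},{"x":0,"y":0,"z":1.5,"spin":0,"grip":0.8},{"x":0,"y":0,"z":1,"spin":0,"grip":0.8},{"x":0,"y":0,"z":0.7,"spin":0,"grip":0.8},{"x":0,"y":0,"z":0.5,"spin":0,"grip":0.8},{"x":0,"y":0,"z":0,"spin":0,"grip":0.8},{"x":0,"y":0,"z":0,"spin":0,"grip":0.8}]' 30
```

```text
clock: 12.25
eef_pos: [394.3, 319.4, 14.8]
tcp_rot: [3.141, 0.0, -3.047]
contact_force: [-0.8, 0.5, -0.2]
opening: 0.459
grasp_force: 30.6
```

```bash
python3 -m jog '[{"x":0,"y":0,"z":0.3,"spin":0,"grip":0.8},{"x":0,"y":0,"z":0.3,"spin":0,"grip":0.8},{"x":0,"y":0,"z":0.15,"spin":0,"grip":0.8},{"x":0,"y":0,"z":0,"spin":0,"grip":0.8},{"x":0,"y":0,"z":0,"spin":0,"grip":0.8}]' 30
```

```text
clock: 12.67
eef_pos: [394.0, 319.1, 6.8]
tcp_rot: [-3.142, -0.0, -3.047]
contact_force: [-1.3, -0.3, -1.3]
opening: 0.458
grasp_force: 30.6
```

```bash
python3 -m jog '[{"x":0,"y":0,"z":0,"spin":0,"grip":0.45},{"x":0,"y":0,"z":0,"spin":0,"grip":0.35},{"x":0,"y":0,"z":0,"spin":0,"grip":0.3},{"x":0,"y":0,"z":0,"spin":0,"grip":0.3},{"x":0,"y":0,"z":0,"spin":0,"grip":0.3},{"x":0,"y":0,"z":-1,"spin":0,"grip":0.3},{"x":0,"y":0,"z":-3,"spin":0,"grip":0.3},{"x":0,"y":0,"z":-3,"spin":0,"grip":0.3},{"x":0,"y":0,"z":-3,"spin":0,"grip":0.3},{"x":0,"y":0,"z":-3,"spin":0,"grip":0.3},{"x":0,"y":0,"z":-3,"spin":0,"grip":0.3},{"x":3,"y":0,"z":0,"spin":0,"grip":0.3},{"x":3,"y":0,"z":0,"spin":0,"grip":0.3},{"x":0,"y":0,"z":0,"spin":0,"grip":0.3},{"x":0,"y":0,"z":0,"spin":0,"grip":0.3},{"x":0,"y":0,"z":0,"spin":0,"grip":0.3}]' 30
python3 - <<'E'
from h import *
a=cam("side")[0][100:290,190:430]; b=cam("top")[0][60:340,140:420]
cv2.imwrite("pics/m2.png",np.hstack([cv2.resize(a,(440,348)),cv2.resize(b,(348,348))]))
E
```

```text
clock: 14.0
eef_pos: [334.7, 313.9, 167.5]
tcp_rot: [3.141, 0.001, -3.047]
contact_force: [0.3, -0.1, 0.6]
opening: 0.703
grasp_force: 0.0
```

View pics/m2.png

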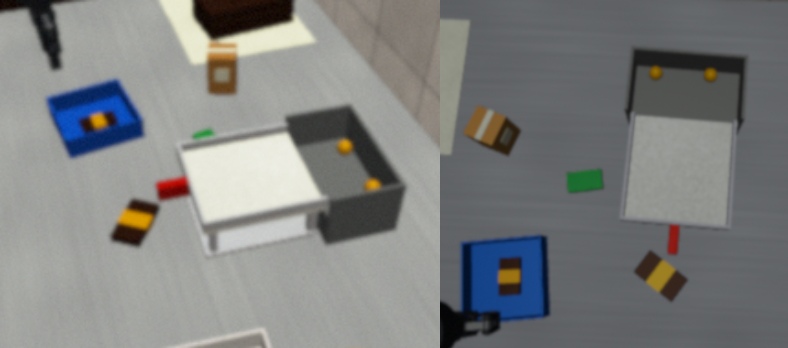

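The bar lies flat in the blue bin at (98,121) on the left and (510,275) on the right. The board is level and empty, both pralines are in the tray, and the gripper is clear.

```bash
python3 -c "from rig import *; print(sign_off())"
```

```text
the job is handed in; nothing more can be done
None
```

The job is handed in at about 14 s: both pralines rolled into the grey tray untouched, the board was let back down level, and the bar lies flat in the blue bin; the hand-in returned no verdict.

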